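Press a test cassette down and slide it under the reader's bar and leaf spring

TASK

Load the blue test cassette into the reader: with the fingertips press its low thumb ledge down hard against the sprung bed, and keeping it pressed slide it under the steel cross bar and the brass leaf spring until its nose meets the end stop. Then let go, so that the bed springs up and clamps the cassette under the bar. Nothing is picked up: do not lift or tip the cassette out of its channel, and leave the other things on the worktop where they are.

Things in the scene. Friction and masses are not known exactly. Their poses are not given: they have to be found in the camera images.
- reader: Cassette reader fixed to the worktop: grey base, open straight channel (59 mm wide inside, walls 30 mm high) at x = -135 to +45 mm, steel bar across it, then a white housing at x = +46 to +111 mm, 104 mm wide, 60 mm high. Origin on the worktop, mid-channel, below the bar's front face. x = loading direction, z up.
- bar (a point): Middle of the steel cross bar's lower front edge, at reader x = 0, 40 mm above the worktop. The bar is 12 mm deep along x; its underside is 40 mm and its top 51 mm above the worktop.
- end_stop (a point): End stop for the nose: front face of the housing, reader x = +46 mm, mid-channel; the point lies 26 mm above the worktop (height of the raised bed's top).
- bed (a joint): Sprung bed (aluminium slab under the cassette): how far it is pressed straight down, m; 0 = up, its top 26 mm above the worktop; 0.010 = hard stop. It starts to move at 5 N and takes 1 N more per mm; it springs back when let go. At 0 the cassette's top is 4 mm too high and strikes the bar; it passes when pressed more than 4 mm: 7 mm is a good depth.
- leaf (a joint): Brass leaf spring behind the bar: its angle, rad; 0 = hanging, its tip in the path about 33 mm above the worktop at reader x = 38 mm; it grows as the cassette lifts the tip, which presses back with a few newtons.
- cassette: Loose blue cassette, 96 x 56 mm, 0.12 kg, on the bed in the channel, 1.5 mm play each side. Origin: centre of underside; x to the nose, z up. Front block (x = -12 to +48 mm) 18 mm high, white top; behind it (x = -48 to -12 mm) a ribbed thumb ledge 8 mm high. A fingertip on the ledge can press down and push on the block's upright rear face, which when home is 14 mm short of the bar.
- nose (a point): Middle of the cassette's lower front edge (cassette x = +48 mm, underside). At the start it is 12 to 32 mm in front of the bar.
- ledge (a point): Middle of the top of the thumb ledge (cassette x = -30 mm, 8 mm above its underside).
- timer: Bystander: white kitchen-style timer, 64 x 60 x 19 mm. Origin at the centre of its underside.
- petri_dish_1: Bystander: flat clear-white petri dish, 60 mm across, 14 mm high. Origin at the centre of its underside.
- lens_tissue: Bystander: cream booklet with a green band, 93 x 66 x 9 mm. Origin at the centre of its underside.
- stain_iodine: Bystander: brown dropper bottle with white top, 44 mm across, 108 mm high. Origin at the centre of its underside.
- specimen_cup_1: Bystander: specimen cup with red lid, 62 mm across, 72 mm high. Origin at the centre of its underside.
- gel_bottle: Bystander: pale bottle with blue cap, 34 x 50 x 123 mm. Origin at the centre of its underside.
- cover_box: Bystander: pink box, 96 x 48 x 20 mm. Origin at the centre of its underside.
Not all that is in view belongs to the job. What is meant by the cassette is not green, and is the smaller of those in its own colour.

How it is judged:
By the outcome, as a careful person would: the job done as asked, in the order asked, and still so for the second after the job is handed in, with the robot touching nothing.
It also fails if it takes over 48 s, if anything falls off the work surface, if the arm or the gripper's body presses on something with over 40 N, if the wrist force passes 120 N, or if a joint passes its speed limit or range.

ROBOT

A 7-joint arm with a two-finger parallel gripper is mounted at the origin on a cart in front of the work surface, level with it; the furniture and walls round the work are solid. World frame = base frame: x ahead of the robot, y to its left, z up, the work surface at z = 0. Lengths are in m, angles in rad, forces in N, time in s.
With the tool pointing down it reaches from about 0.425 to 0.925 m from the base axis. Payload 6.8 kg.
Tool frame: the origin (TCP) lies on the mounting face of the last link; the fingertips stand 173 mm ahead of it and the grasp point (between the pads) lies 155 mm ahead of it; z points along the fingers, x is the direction in which the jaws open and shut, and the axes are right-handed (so a half turn about z gives the same grasp; the last joint's range is limited). The gripper opens to 85 mm and grips with 20 to 120 N. Pads are 22 mm wide; open, the fingers measure 114 mm over their backs; the gripper's body (76 mm by 85 mm) begins 54 mm behind the grasp point. The pads swing forward as they close: fully open they stand 13 mm farther back than shut.
Start: joints at [1.086, 0.477, 0.022, 1.555, -0.011, 1.109, -0.083], TCP at [0.248, -0.628, 0.405] pointing down, gripper open.
Joint ranges: [-2.96, 2.96], [-0.34, 2.1], [-1.41, 1.46], [0.24, 2.44], [-1.37, 4.51], [0.17, 1.92], [-2.96, 2.96]. Speed limits (rad/s): [2.39, 2.39, 3.14, 3.14, 3.14, 3.14, 3.14].

INTERFACE

Orientations are given as a unit quaternion [w, x, y, z].
In Python, from cell import * gives the robot as it stands.
- The arm moves only by the tool step_arm, never from a script. Its argument "plan" is a list of rows, each a list of 2 entries, a list of its own where there are three numbers: the shift along the tool's x, y, z scaled (see below), then the turn about the tool's z scaled (see below). In form: [[[dx, dy, dz], turn], ...]. A call has 1 to 12 rows; each row is the pose to reach, as a shift and turn from the pose commanded when the call began, along the tool's axes at that moment; what a row does not reach only later rows make up. The controller multiplies each number of a shift by 0.25 m and each number of a turn by 45 degrees. A row lasts 1/8 s, in which the tool goes at most 62.5 mm and 10.7 degrees, less where a joint would pass 70% of its speed; a pose out of reach is approached as far as the arm can. A call with a number of a shift or a turn outside -1 to 1 is refused whole. A call with a gripper value outside its range is refused whole. "grip" is the closure in counts, from 0 (fully open) to 255 (shut), set as the call begins (left out, the last holds). The fingers move at their own pace and stop on an object; the grip force is fixed at half the most. Time passes only in rows, so rows that repeat a pose let the fingers close. It gives the time, the measured TCP pose, the force and the opening at its end, in the units of the state.
- get_state(): the state, without advancing time (a new reading comes with each control period).
- grab_frame(name): name is "scene" or "top"; returns a dict with "image" (420x560x3 uint8, blue, green, red), "range_z" (420x560 float32, m along the optical axis (not along the pixel's ray), 0 where there is no reading), "fx", "fy", "cx", "cy" (pixels), "R" (3x3) and "t" (3): a world point X has camera coordinates R X + t. Camera axes: x right, y down, z forward; pixel columns grow to the right and rows downward; lengths in m; the calibration is good to about 2 mm. A picture is of the moment at which its call begins.
- job_done(): hands the job in, once; it reports no verdict.
The state is a dict: "time": time; "joint_pos": joint angles; "joint_velocities": joint speeds; "joint_torque": joint torques, N m; "tool_pos": TCP position; "eef_rot": TCP orientation; "contact_force": force on the tool from outside, world axes, zero at the start; "torque": the same for the moment, N m; "width": opening from 0.0 (shut) to 1.0 (fully open).
Only numpy, scipy, OpenCV 4.12 (cv2) and the standard library are available. Lean on these libraries where they do the work, as an engineer would, in place of code of your own. Each camera call takes 0.05 s, during which the arm holds its last target.

## Working session

There is one attempt and no reset: what is moved stays moved. The work goes in short steps, Python scripts to look and compute and a tool call to move; the robot and the scene stay as the last step left them, time stands still between calls to the robot, and variables do not carry over. Pictures are saved under pics/ and viewed, and the job is handed in when it is done.

Besides the shell and the picture viewer there is one more tool, called as name(argument=value, ...) on one line, values as JSON. step_arm: Moves the arm, as the interface text tells. Shifts and turns lie within -1 to 1; 1 stands for 0.25 m of shift or 45 degrees of turn. Its arguments: {"type":"object","properties":{"plan":{"type":"array"},"grip":{"type":"number"}},"required":["plan"]}

```bash
mkdir -p pics; ls
python3 - <<'E'
from cell import *
import cv2,numpy as np
s=get_state(); print({k:np.round(v,4).tolist() for k,v in s.items()})
for n in("scene","top"):
    f=grab_frame(n); cv2.imwrite(f"pics/{n}0.png",f["image"]); np.savez(f"{n}0.npz",**f)
    print(n,f["fx"],f["cx"],f["cy"],np.round(f["R"],3).tolist(),np.round(-f["R"].T@f["t"],3))
E
```

```text
pics
{'time': 0.0, 'joint_pos': [1.0859, 0.4778, 0.0223, 1.5565, -0.0115, 1.1093, -0.0831], 'joint_velocities': [0.0017, -0.0002, -0.0003, -0.0001, -0.0007, -0.0003, -0.0005], 'joint_torque': [0.0009, -59.6445, 1.6081, -28.119, 0.0125, 0.0093, -0.0], 'tool_pos': [0.2483, -0.6274, 0.4037], 'eef_rot': [-0.0005, 0.827, -0.5621, -0.0008], 'contact_force': [0.4165, 1.1367, -0.2506], 'torque': [-0.0203, 0.0118, -0.0424], 'width': 0.9991}
scene 433.237767924114 275.49729602929517 212.30727757048487 [[-0.771, -0.637, 0.008], [-0.498, 0.595, -0.631], [0.397, -0.491, -0.775]] [0.075 0.576 0.939]
top 436.73932696214655 275.699139334055 209.7788215349053 [[0.029, -1.0, 0.006], [-0.996, -0.029, -0.079], [0.079, -0.004, -0.997]] [0.438 0.019 1.245]
```

View pics/scene0.png

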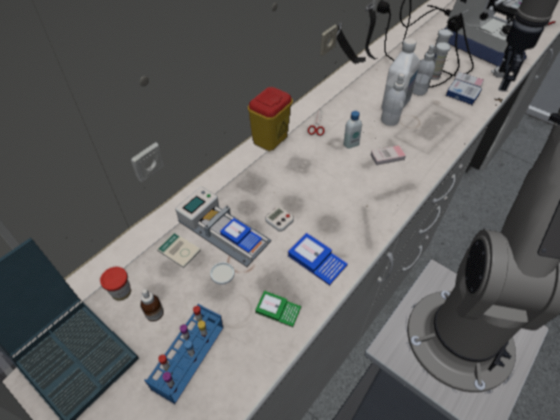

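View pics/top0.png

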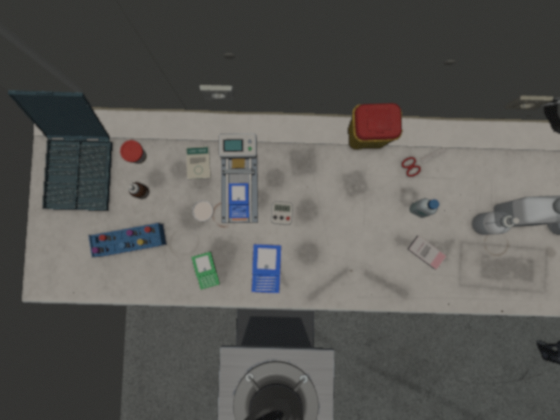

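Candidates are the blue one in the reader channel (top view 238,200), a larger blue one on the bench (266,268), and a green one (206,270). The blue one in the channel fits: it is the smaller of the two blues. I'll confirm with a crop and measure.

Run:
```python
import cv2,numpy as np
t=np.load("top0.npz");s=np.load("scene0.npz")
a=cv2.resize(t["image"][125:300,180:300],None,fx=4,fy=4,interpolation=cv2.INTER_CUBIC)[:600]
b=cv2.resize(s["image"][180:270,170:280],None,fx=3,fy=3,interpolation=cv2.INTER_CUBIC)
c=np.zeros((600,800,3),np.uint8); c[:a.shape[0],:a.shape[1]]=a; c[:b.shape[0],480:480+b.shape[1]]=b[:, :320]
cv2.imwrite("pics/crop0.png",c)
for n,f in(("top",t),("scene",s)):
    im=f["image"].astype(int); hsv=cv2.cvtColor(f["image"],cv2.COLOR_BGR2HSV)
    m=cv2.inRange(hsv,(108,140,70),(130,255,255))
    k,l,st,ce=cv2.connectedComponentsWithStats(m)
    for i in range(1,k):
        if st[i,4]>40:print(n,st[i],ce[i].round(1))
```

```text
top [230 184  18  33 202] [239.  202.2]
top [253 245  27  47 421] [266.2 268.6]
scene [221 219  40  33 413] [242.  236.5]
scene [289 234  58  50 832] [317.8 260.6]
```

View pics/crop0.png

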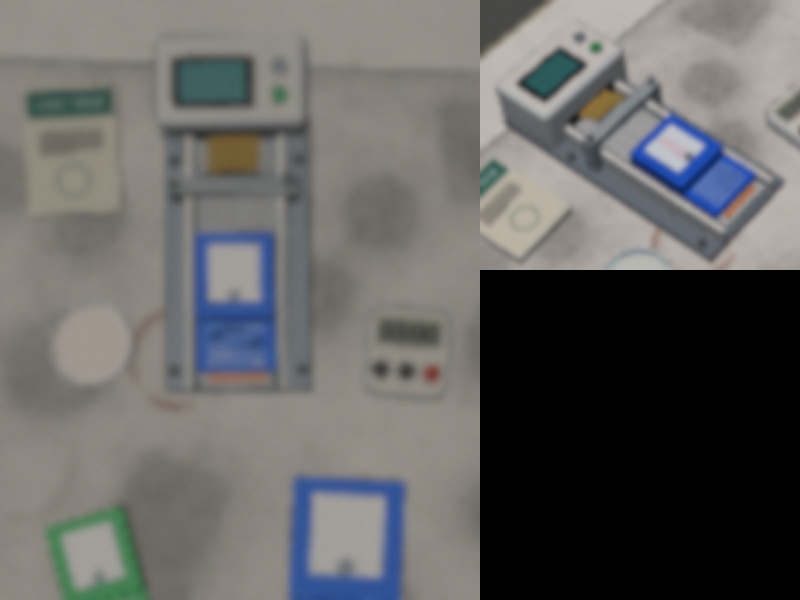

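The crop confirms it: the smaller blue cassette has its ledge towards the robot (crop 235,345), its block ahead at (235,275), and the bar at (235,187). Now the measuring.

```bash
cat > h.py <<'E'
import cv2,numpy as np
def ray(f,u,v,z):
    R,t=f["R"],f["t"]; c=-R.T@t
    d=R.T@np.array([(u-f["cx"])/f["fx"],(v-f["cy"])/f["fy"],1.]); return c+d*(z-c[2])/d[2]
def proj(f,X):
    p=f["R"]@np.asarray(X)+f["t"]; return np.array([f["fx"]*p[0]/p[2]+f["cx"],f["fy"]*p[1]/p[2]+f["cy"]])
E
python3 - <<'E'
from h import *
t=np.load("top0.npz");s=np.load("scene0.npz")
P=lambda u,v,z:ray(t,180+(u+.5)/4-.5,125+(v+.5)/4-.5,z).round(4)
for n,u,v,z in [("rearL",165,390,.03),("rearR",311,390,.03),("houstopFL",155,128,.06),("houstopFR",307,128,.06),("housBL",155,36,.06),("housBR",307,36,.06),
 ("noseL",196,233,.044),("noseR",273,233,.044),("blkRL",196,318,.044),("blkRR",275,318,.044),("ledgeRL",197,373,.034),("ledgeRR",275,373,.034),("barF",235,196,.051),("barB",235,176,.051)]:
    print(n,P(u,v,z))
# blue mask points in both views
for n,f in(("top",t),("scene",s)):
    hsv=cv2.cvtColor(f["image"],cv2.COLOR_BGR2HSV)
    R,tt=f["R"],f["t"]
    z=f["range_z"]; v,u=np.indices(z.shape)
    c=np.stack([(u-f["cx"])/f["fx"]*z,(v-f["cy"])/f["fy"]*z,z],-1)
    W=(c-tt)@R
    np.save(n+"_W.npy",W)
W=np.load("top_W.npy")
print("column heights mm at col 238, rows 130..225"); 
for r in range(128,226,2): print(r,(W[r,238]*1000).round(0), (W[r,222]*1000).round(0)[2])
E
```

```text
rearL [0.4947 0.1653 0.03  ]
rearR [0.4976 0.0638 0.03  ]
houstopFL [0.673  0.1754 0.06  ]
houstopFR [0.6761 0.0712 0.06  ]
housBL [0.7371 0.1779 0.06  ]
housBR [0.7403 0.0732 0.06  ]
noseL [0.6034 0.1463 0.044 ]
noseR [0.605  0.0931 0.044 ]
blkRL [0.5443 0.1442 0.044 ]
blkRR [0.5459 0.0897 0.044 ]
ledgeRL [0.5069 0.1431 0.034 ]
ledgeRR [0.5085 0.089  0.034 ]
barF [0.6289 0.1197 0.051 ]
barB [0.6428 0.1202 0.051 ]
column heights mm at col 238, rows 130..225
128 [770. 130.   1.] 2.0
130 [764. 129.   3.] 2.0
132 [759. 129.   0.] 5.0
134 [738. 124.  60.] 63.0
136 [732. 124.  60.] 61.0
138 [726. 123.  63.] 59.0
140 [722. 124.  57.] 58.0
142 [716. 123.  58.] 58.0
144 [709. 123.  61.] 62.0
146 [703. 122.  65.] 59.0
148 [698. 122.  63.] 66.0
150 [693. 122.  58.] 61.0
152 [687. 122.  61.] 55.0
154 [682. 122.  59.] 59.0
156 [679. 123.  48.] 52.0
158 [677. 124.  26.] 27.0
160 [670. 124.  34.] 14.0
162 [663. 123.  40.] 8.0
164 [658. 123.  36.] 15.0
166 [651. 122.  46.] 10.0
168 [645. 121.  50.] 9.0
170 [639. 121.  54.] 52.0
172 [633. 121.  51.] 52.0
174 [632. 123.  25.] 12.0
176 [626. 123.  25.] 8.0
178 [620. 122.  28.] 14.0
180 [614. 122.  33.] 8.0
182 [609. 122.  25.] 10.0
184 [601. 120.  43.] 7.0
186 [596. 120.  41.] 10.0
188 [590. 120.  44.] 8.0
190 [584. 119.  48.] 10.0
192 [579. 119.  45.] 12.0
194 [573. 119.  46.] 11.0
196 [567. 119.  45.] 16.0
198 [562. 119.  49.] 9.0
200 [556. 119.  46.] 12.0
202 [550. 118.  50.] 10.0
204 [546. 119.  40.] 12.0
206 [541. 119.  35.] 11.0
208 [535. 119.  34.] 11.0
210 [529. 118.  39.] 10.0
212 [524. 118.  35.] 6.0
214 [519. 118.  33.] 9.0
216 [513. 118.  35.] 13.0
218 [508. 119.  24.] 10.0
220 [502. 119.  22.] 12.0
222 [497. 120.   8.] 9.0
224 [492. 120.   4.] -0.0
```

step_arm(plan=[[[-0.2,-0.18,0],0],[[-0.4,-0.36,0],0],[[-0.6,-0.54,0],0],[[-0.8,-0.72,0],0],[[-1,-0.9,0],0],[[-1,-0.9,0],0]], grip=255)

```text
time: 0.85
tool_pos: [0.3668, -0.3086, 0.4046]
eef_rot: [-0.0, 0.828, -0.56, -0.0]
contact_force: [0.1, -0.6, 0.2]
width: -0.003
```

step_arm(plan=[[[-0.2,-0.18,0],0],[[-0.4,-0.36,0],0],[[-0.6,-0.54,0],0],[[-0.8,-0.72,0],0],[[-1,-0.9,0],0],[[-1,-0.9,0],0]])

```text
time: 1.6
tool_pos: [0.4834, 0.0068, 0.4047]
eef_rot: [-0.001, 0.829, -0.56, -0.0]
contact_force: [-0.3, 0.0, 0.5]
width: 0.001
```

step_arm(plan=[[[-0.2,-0.18,0],0.2],[[-0.35,-0.32,0],0.4],[[-0.35,-0.32,0],0.436],[[-0.35,-0.32,0],0.436],[[-0.35,-0.32,0],0.436]])

```text
time: 2.22
tool_pos: [0.5248, 0.112, 0.4044]
eef_rot: [0.001, 0.719, -0.695, 0.0]
contact_force: [0.3, -0.5, 0.1]
width: -0.003
```

Run:
```python
from cell import *
import cv2,numpy as np
from scipy.spatial.transform import Rotation as Ro
s=get_state(); print({k:np.round(s[k],4).tolist() for k in("time","tool_pos","eef_rot","contact_force","width")})
q=s["eef_rot"];print(Ro.from_quat([*q[1:],q[0]]).as_matrix().round(3))
```

```text
{'time': 2.225, 'tool_pos': [0.5248, 0.112, 0.4044], 'eef_rot': [0.0006, 0.7187, -0.6953, 0.0001], 'contact_force': [0.3359, -0.5247, 0.0831], 'width': -0.0027}
[[ 0.033 -0.999 -0.001]
 [-0.999 -0.033 -0.001]
 [ 0.001  0.001 -1.   ]]
```

step_arm(plan=[[[-0.021,-0.025,0.2],0],[[-0.021,-0.025,0.4],0],[[-0.021,-0.025,0.6],0],[[-0.021,-0.025,0.68],0],[[-0.021,-0.025,0.68],0],[[-0.021,-0.025,0.68],0]])

```text
time: 2.98
tool_pos: [0.5316, 0.1185, 0.2358]
eef_rot: [-0.001, 0.719, -0.695, 0.001]
contact_force: [0.9, -0.6, 0.8]
width: -0.002
```

Run:
```python
from cell import *
from h import *
f=grab_frame("scene");g=grab_frame("top"); s=get_state()
print(s["tool_pos"],s["contact_force"])
a=cv2.resize(f["image"][150:270,160:290],None,fx=4,fy=4,interpolation=cv2.INTER_CUBIC)
b=cv2.resize(g["image"][150:230,200:270],None,fx=4,fy=4,interpolation=cv2.INTER_CUBIC)
c=np.zeros((480,800,3),np.uint8);c[:480,:520]=a;c[:320,520:800]=b
cv2.imwrite("pics/pre.png",c)
p=np.array(s["tool_pos"])
for dz in(.173,):
  print(proj(f,p-[0,0,dz]))
```

```text
[0.53173617 0.11885683 0.23617121] [-0.57334314 -0.3978227  -0.00128414]
[248.02591172 233.64330154]
```

View pics/pre.png

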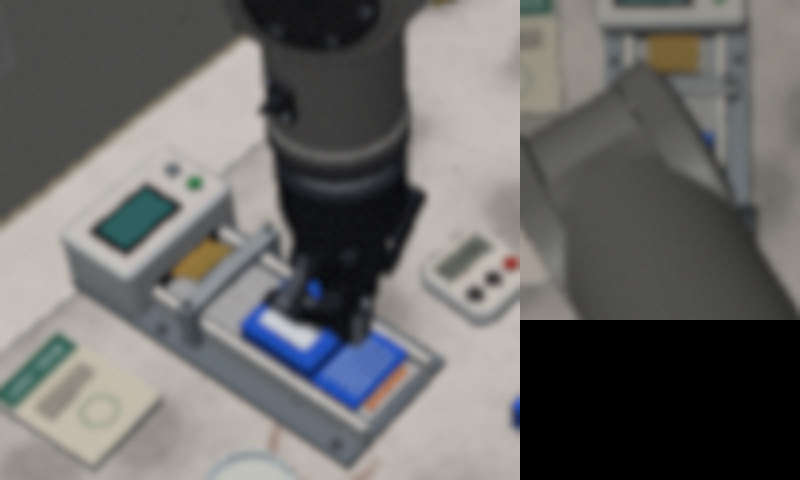

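Run:
```python
from h import *
s=np.load("scene0.npz")
im=cv2.resize(s["image"][205:265,205:275],None,fx=8,fy=8,interpolation=cv2.INTER_CUBIC)
for X,c in (((.545,.0895,.044),(0,0,255)),((.545,.1445,.044),(0,0,255)),((.5079,.116,.034),(0,255,255)),((.531,.1185,.034),(0,255,0)),((.542,.1185,.034),(0,255,0)),((.520,.1185,.034),(0,255,0)),((.6042,.1197,.044),(255,0,255))):
    u=(proj(s,X)-[205,205]+.5)*8-.5; cv2.circle(im,tuple(int(k) for k in u.round()),3,c,-1)
cv2.imwrite("pics/chk.png",im)
```

```text
(no output)
```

View pics/chk.png

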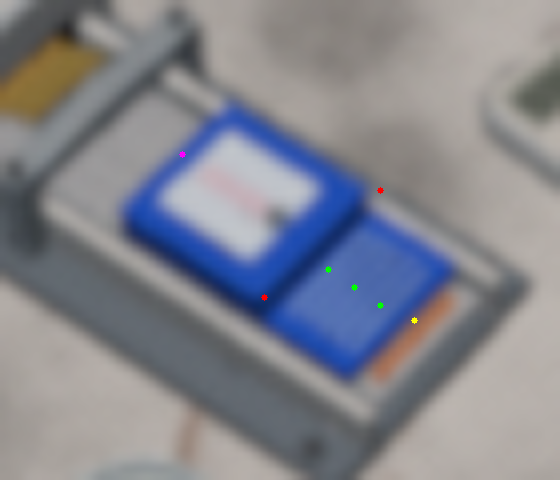

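step_arm(plan=[[[0,0,0.03],0],[[0,0,0.06],0],[[0,0,0.09],0],[[0,0,0.1],0],[[0,0,0.112],0],[[0,0,0.112],0],[[0,0,0.112],0]])

```text
time: 3.95
tool_pos: [0.531, 0.1192, 0.2069]
eef_rot: [0.0, 0.719, -0.695, -0.0]
contact_force: [-1.9, 0.3, 3.0]
width: -0.0
```

step_arm(plan=[[[0,0,0.008],0],[[0,0,0.016],0],[[0,0,0.024],0],[[0,0,0.03],0],[[0,0,0.03],0],[[0,0,0.03],0]])

```text
time: 4.7
tool_pos: [0.531, 0.1192, 0.1997]
eef_rot: [0.0, 0.719, -0.695, 0.0]
contact_force: [-5.0, -1.5, 10.1]
width: 0.001
```

step_arm(plan=[[[0,-0.01,0.003],0],[[0,-0.02,0.003],0],[[0,-0.03,0.003],0],[[0,-0.04,0.003],0],[[0,-0.05,0.003],0],[[0,-0.06,0.003],0],[[0,-0.07,0.003],0],[[0,-0.08,0.003],0],[[0,-0.08,0.003],0]])

```text
time: 5.82
tool_pos: [0.5504, 0.1201, 0.1988]
eef_rot: [0.001, 0.719, -0.695, -0.0]
contact_force: [-5.4, -0.7, 10.8]
width: -0.001
```

```bash
cat > look.py <<'E'
import sys
from cell import *
from h import *
f=grab_frame("scene"); s=get_state()
print(s["time"],np.round(s["tool_pos"],4),np.round(s["contact_force"],1))
cv2.imwrite(f"pics/{sys.argv[1]}.png",cv2.resize(f["image"][180:270,160:280],None,fx=6,fy=6,interpolation=cv2.INTER_CUBIC))
np.savez(sys.argv[1]+".npz",**f)
E
python3 look.py s1
```

```text
5.875 [0.5504 0.1201 0.1988] [-6.6 -0.7 11.7]
```

View pics/s1.png

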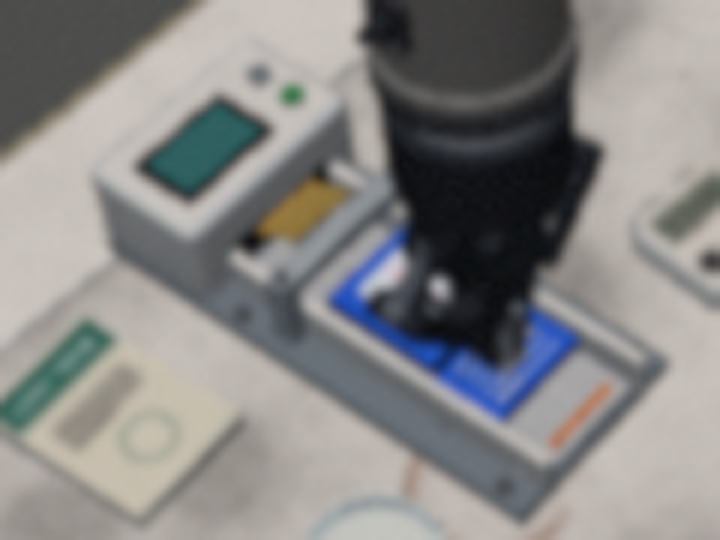

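The cassette slides with the finger and its nose is about 5 mm short of the bar (image 335,300). The bed is about 7–8 mm down, so I'll go on.

step_arm(plan=[[[0,-0.01,0],0],[[0,-0.02,0],0],[[0,-0.03,0],0],[[0,-0.04,0],0],[[0,-0.05,0],0],[[0,-0.06,0],0],[[0,-0.07,0],0],[[0,-0.08,0],0],[[0,-0.08,0],0]])

```text
time: 7.0
tool_pos: [0.5704, 0.1208, 0.1989]
eef_rot: [0.001, 0.719, -0.695, -0.0]
contact_force: [-6.4, -0.4, 10.6]
width: 0.004
```

```bash
python3 look.py s2
```

```text
7.05 [0.5704 0.1208 0.1989] [-6.3 -0.5 10.6]
```

View pics/s2.png

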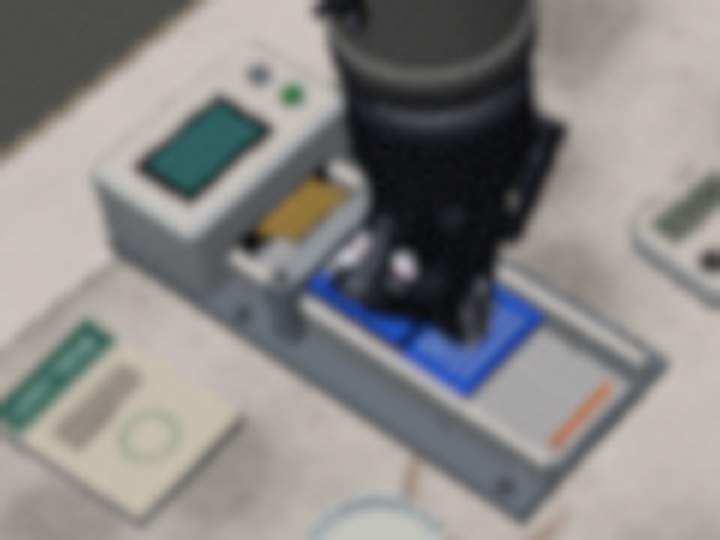

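The nose has gone under the bar (image 310,280) with no jump in force. Continuing.

step_arm(plan=[[[0,-0.01,0],0],[[0,-0.02,0],0],[[0,-0.03,0],0],[[0,-0.04,0],0],[[0,-0.05,0],0],[[0,-0.06,0],0],[[0,-0.07,0],0],[[0,-0.08,0],0],[[0,-0.08,0],0]])

```text
time: 8.18
tool_pos: [0.5905, 0.1215, 0.1989]
eef_rot: [0.001, 0.719, -0.695, -0.0]
contact_force: [-5.4, 0.5, 10.7]
width: 0.002
```

```bash
python3 look.py s3
```

```text
8.225 [0.5905 0.1215 0.1989] [-6.7 -0.9 10.2]
```

View pics/s3.png

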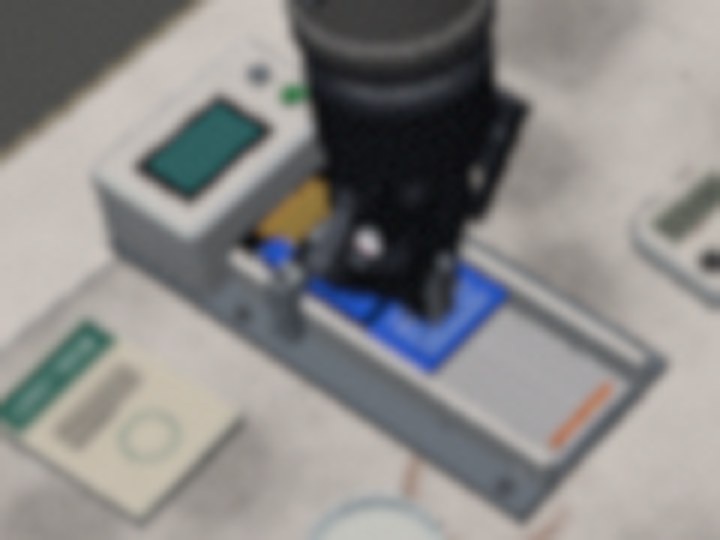

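step_arm(plan=[[[0,-0.01,0.002],0],[[0,-0.02,0.002],0],[[0,-0.028,0.002],0],[[0,-0.032,0.002],0],[[0,-0.032,0.002],0]])

```text
time: 8.85
tool_pos: [0.5976, 0.1219, 0.198]
eef_rot: [0.002, 0.719, -0.695, -0.001]
contact_force: [-8.4, 0.5, 11.2]
width: -0.001
```

step_arm(plan=[[[0,-0.004,0],0],[[0,-0.008,0],0],[[0,-0.012,0],0],[[0,-0.012,0],0]])

```text
time: 9.35
tool_pos: [0.6005, 0.1219, 0.1979]
eef_rot: [0.002, 0.719, -0.695, -0.001]
contact_force: [-8.6, -0.2, 10.7]
width: 0.003
```

```bash
python3 look.py s4
```

```text
9.4 [0.6005 0.1219 0.1979] [-8.  -0.3 11. ]
```

View pics/s4.png

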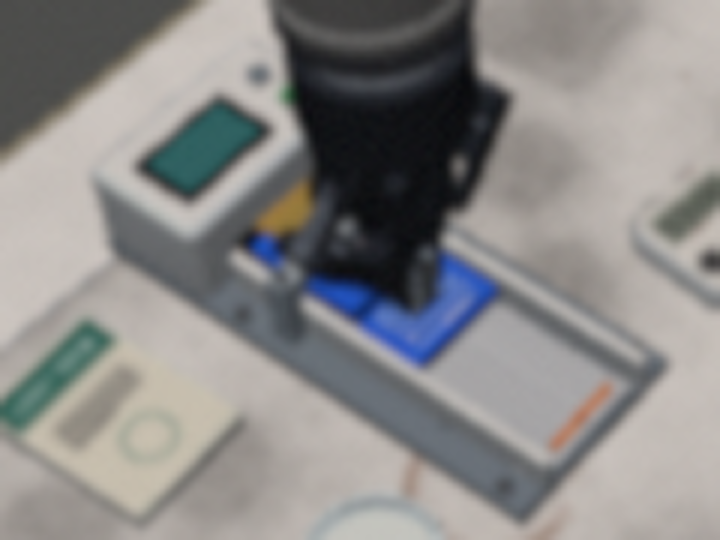

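step_arm(plan=[[[0,-0.004,0],0],[[0,-0.008,0],0],[[0,-0.012,0],0],[[0,-0.012,0],0]])

```text
time: 9.9
tool_pos: [0.6035, 0.122, 0.1979]
eef_rot: [0.002, 0.719, -0.695, -0.001]
contact_force: [-9.0, -0.6, 10.3]
width: 0.004
```

step_arm(plan=[[[0,-0.004,0],0],[[0,-0.008,0],0],[[0,-0.008,0],0],[[0,-0.008,0],0]])

```text
time: 10.4
tool_pos: [0.6056, 0.1221, 0.198]
eef_rot: [0.002, 0.719, -0.695, -0.001]
contact_force: [-7.7, 0.2, 10.2]
width: -0.005
```

```bash
python3 look.py s5
```

```text
10.45 [0.6056 0.1221 0.1979] [-8.7 -0.1 10.6]
```

View pics/s5.png

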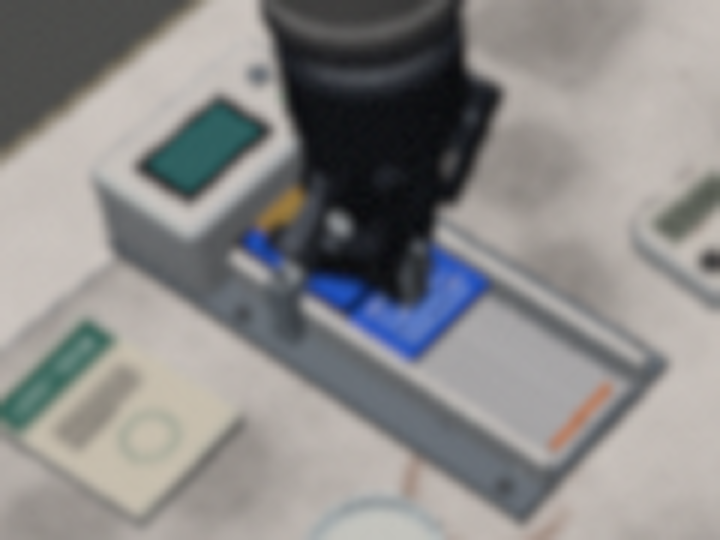

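step_arm(plan=[[[0,-0.004,0],0],[[0,-0.008,0],0],[[0,-0.008,0],0],[[0,-0.008,0],0]])

```text
time: 10.95
tool_pos: [0.6076, 0.1222, 0.1979]
eef_rot: [0.002, 0.719, -0.695, -0.001]
contact_force: [-7.3, -0.8, 10.0]
width: 0.0
```

step_arm(plan=[[[0,-0.004,0],0],[[0,-0.008,0],0],[[0,-0.008,0],0],[[0,-0.008,0],0]])

```text
time: 11.45
tool_pos: [0.6084, 0.1223, 0.1976]
eef_rot: [0.003, 0.719, -0.695, -0.002]
contact_force: [-11.9, 0.0, 12.4]
width: -0.0
```

```bash
python3 look.py s6
```

```text
11.5 [0.6084 0.1223 0.1976] [-12.4  -0.2  12.7]
```

View pics/s6.png

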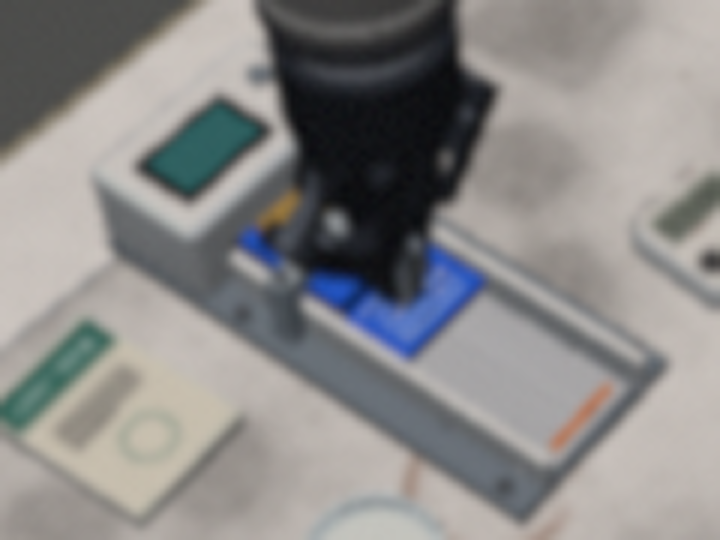

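The force has risen and the motion stalls, so it is probably at the end stop. One more push to confirm.

step_arm(plan=[[[0,-0.006,0],0],[[0,-0.012,0],0],[[0,-0.012,0],0],[[0,-0.012,0],0]])

```text
time: 12.0
tool_pos: [0.6094, 0.1225, 0.1975]
eef_rot: [0.005, 0.72, -0.694, -0.003]
contact_force: [-20.7, -1.3, 19.7]
width: -0.002
```

```bash
python3 look.py s7
python3 - <<'E'
from h import *
# rear ledge edge row band: rear-left corner of blue in scene frames -> world at z=.026
for n in("s3","s4","s5","s6","s7"):
    f=np.load(n+".npz"); m=cv2.inRange(cv2.cvtColor(f["image"],cv2.COLOR_BGR2HSV),(108,140,70),(130,255,255)); m[:,275:]=0;m[265:]=0
    v,u=np.nonzero(m); P=np.array([ray(f,a,b,.026)[:2] for a,b in zip(u,v)]); w=P@[.9993,.036]; print(n,len(u),np.sort(w)[:3].round(4), np.percentile(w,3).round(4))
E
```

```text
12.05 [0.6094 0.1225 0.1975] [-21.2  -1.6  20.8]
s3 175 [0.574  0.574  0.5741] 0.5742
s4 199 [0.5781 0.5781 0.5782] 0.5784
s5 190 [0.5843 0.5843 0.5844] 0.5846
s6 187 [0.5863 0.5864 0.5864] 0.5867
s7 182 [0.5863 0.5864 0.5864] 0.5867
```

View pics/s7.png

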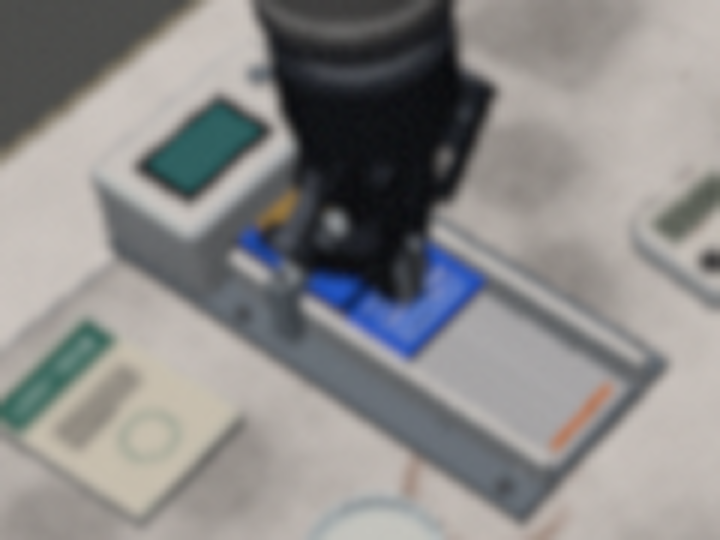

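The cassette's rear edge has not moved between the last two pushes (0.5863 in both), while the force rose to 21 N. The nose is on the stop. I'll ease off the push while keeping some forward load, then lift straight up.

step_arm(plan=[[[0,0.004,0],0],[[0,0.009,0],0],[[0,0.009,0],0]])

```text
time: 12.42
tool_pos: [0.6087, 0.1224, 0.1975]
eef_rot: [0.004, 0.719, -0.694, -0.002]
contact_force: [-14.1, -0.2, 13.7]
width: 0.002
```

step_arm(plan=[[[0,0.004,0],0],[[0,0.008,0],0],[[0,0.008,0],0]])

```text
time: 12.8
tool_pos: [0.608, 0.1222, 0.1976]
eef_rot: [0.002, 0.719, -0.695, -0.001]
contact_force: [-8.7, -0.6, 8.5]
width: -0.001
```

step_arm(plan=[[[0,0.002,-0.008],0],[[0,0.004,-0.016],0],[[0,0.004,-0.024],0],[[0,0.004,-0.032],0],[[0,0.004,-0.04],0],[[0,0.004,-0.048],0],[[0,0.004,-0.048],0]])

```text
time: 13.68
tool_pos: [0.608, 0.1213, 0.2091]
eef_rot: [0.001, 0.719, -0.695, -0.001]
contact_force: [-4.7, -0.1, -2.5]
width: 0.002
```

```bash
python3 look.py s8
```

```text
13.725 [0.608  0.1213 0.2091] [-5.6  0.6 -2.4]
```

View pics/s8.png

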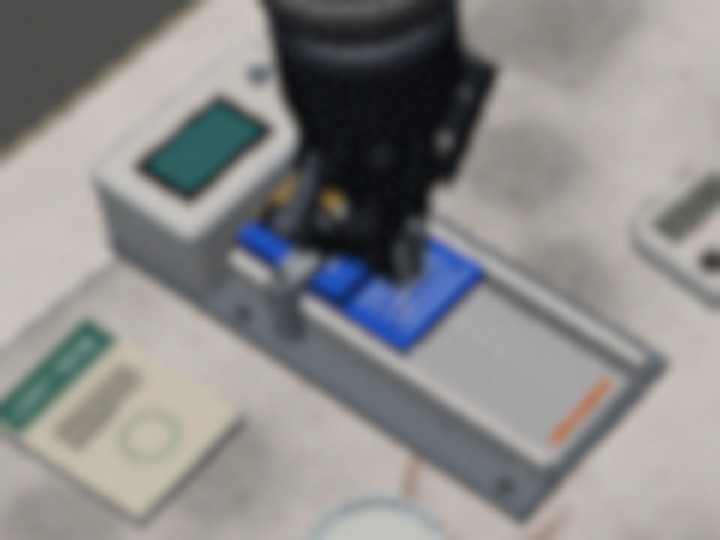

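The tip is clear of the ledge but still leans lightly on the block's rear face. I'll back it away, then rise.

step_arm(plan=[[[0,0.01,0],0],[[0,0.02,0],0],[[0,0.03,0],0],[[0,0.03,-0.1],0],[[0,0.03,-0.25],0],[[0,0.03,-0.45],0],[[0,0.03,-0.65],0],[[0,0.03,-0.8],0],[[0,0.03,-0.8],0]])

```text
time: 14.85
tool_pos: [0.6022, 0.122, 0.4142]
eef_rot: [-0.003, 0.719, -0.695, 0.002]
contact_force: [-0.6, -0.5, -0.5]
width: -0.0
```

step_arm(plan=[[[0.2,0.2,0],0],[[0.4,0.35,0],0],[[0.6,0.4,0],0],[[0.8,0.4,0],0],[[1,0.4,0],0],[[1,0.4,0],0],[[1,0.4,0],0]])

```text
time: 15.72
tool_pos: [0.5098, -0.1312, 0.4093]
eef_rot: [0.0, 0.719, -0.695, -0.001]
contact_force: [0.5, 0.7, -0.1]
width: 0.003
```

```bash
python3 look.py s9
python3 - <<'E'
from cell import *
from h import *
g=grab_frame("top");cv2.imwrite("pics/top9.png",g["image"]);np.savez("top9.npz",**g)
cv2.imwrite("pics/top9c.png",cv2.resize(g["image"][125:275,180:300],None,fx=4,fy=4,interpolation=cv2.INTER_CUBIC))
E
```

```text
15.775 [ 0.51   -0.1305  0.4095] [ 0.4 -0.2  0.8]
```

View pics/s9.png

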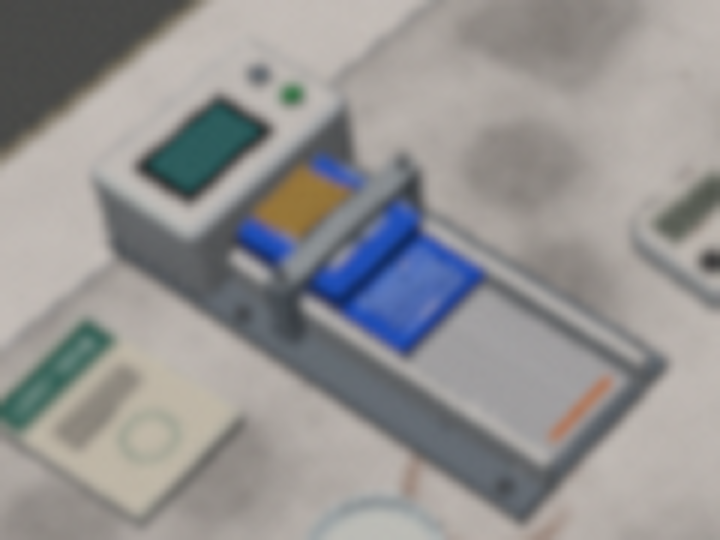

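View pics/top9c.png

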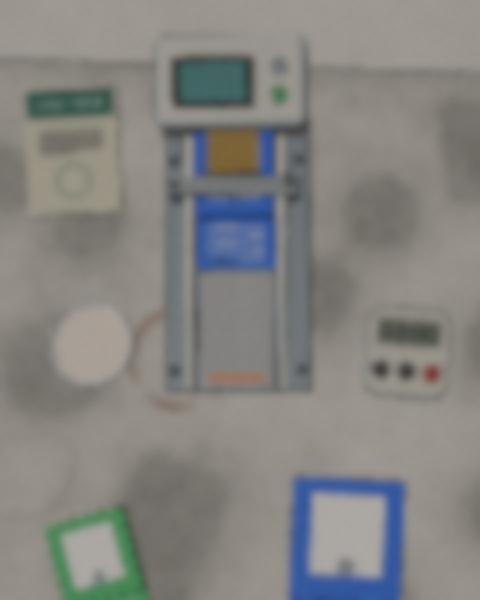

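Both views show the cassette home: the nose meets the housing (top crop 235,130), and the bar and leaf lie over it. I'll check the numbers, then hand in.

Run:
```python
from h import *
g=np.load("top9.npz")
P=lambda u,v,z:ray(g,180+(u+.5)/4-.5,125+(v+.5)/4-.5,z).round(4)
a=P(235,270,.030);b=P(235,218,.040);print("rear",a,"blk rear",b,"expected rear ~",.6285-.05,"blk",.6285-.014)
d=cv2.absdiff(g["image"],np.load("top0.npz")["image"]).max(2); n,l,s,c=cv2.connectedComponentsWithStats((d>45).astype(np.uint8))
print([(s[i,:].tolist()) for i in range(1,n) if s[i,4]>15])
from cell import *
job_done()
```

```text
rear [0.58   0.1196 0.03  ] blk rear [0.6152 0.1201 0.04  ] expected rear ~ 0.5784999999999999 blk 0.6144999999999999
[[244, 157, 4, 11, 27], [317, 171, 95, 141, 6860], [230, 175, 18, 8, 115], [232, 186, 13, 8, 79], [229, 193, 20, 25, 298], [538, 342, 22, 22, 255], [271, 410, 24, 10, 139]]
the job is handed in; nothing more can be done
```

I loaded the blue test cassette into the reader and handed the job in at about 16 s of the 48 s allowed. No verdict was reported.

**What I did:** With the gripper shut, I pressed the thumb ledge down about 7–8 mm (10–13 N). I slid the cassette about 71 mm under the bar and the leaf spring until it stopped. I then eased the push, lifted straight up, backed off and moved the arm clear.

**Last checks:**
- **End stop:** between the last two pushes the cassette's rear edge did not move, while the push force rose to about 21 N.
- **Position after release:** the block's rear face measured at x = 0.615 m against 0.6145 m expected. The rear edge measured at 0.580 m against 0.5785 m. Both are within the 2 mm calibration.
- **Clamping:** both views show the nose at the housing with the bar and leaf over the cassette. I did not measure the bed height after release.
- **Bystanders:** the before/after top image changed only at the reader and the arm, so the other things have not moved. I could not check the patch the arm was covering.
- **Contact:** the force readings were near zero before hand-in, with the arm well clear.

**Disagreement:** the two cameras differed by about 2–3 mm on the cassette's starting position, so I relied on force and stalled motion to find the stop.

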